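# Set up a stain soak: pan on the mat, tablet held over it in the tongs

### The job

Slide the white soaking pan along the shelf, without lifting or tipping it, until its whole base stands on the round cork mat, and let go of it. Then pick up the laundry tongs, close their jaws on the round detergent tablet on its soap dish (it must not be touched by the gripper itself), lift it off and hold it over the open pan, a few centimetres clear above the rim and not touching the pan. Finish like that, still holding the tablet up in the tongs, and leave everything else on the shelf where it stands.

Things in the scene. Friction and masses are not known exactly. Their poses are not given: they have to be found in the camera images.
- pan: White enamelled soaking pan, about 0.55 kg, base 132 mm across, mouth 152 mm outside, 146 inside, rim 75 mm high. Origin: centre of its underside; z up. A level bar handle sticks out along its -x axis, roughly towards the robot: 18 mm wide, 12 mm high (52 to 64 mm above the shelf), from 75 to 187 mm from the pan's axis. Slides freely on the shelf.
- pan_handle (a point): Mid-length of the pan's handle, the place to grip it across its 18 mm width: 145 mm from the pan's axis, 58 mm above the shelf.
- mat: Round cork mat, 200 mm across and 1 mm thin, lying flat; it does not hinder sliding. Origin: its centre, on the shelf. It is either left of the pan or right of it.
- tablet_dish: Dark wooden footed soap dish, fixed: round flat top 90 mm across, without a rim, 30 mm above the shelf; foot 60 mm across. Carries the round detergent tablet. Origin: centre of its underside. There are two such dishes, and which of the two places has the tablet varies.
- tablet: Round pressed detergent tablet, off-white, 32 mm across and 22 mm high, about 28 g, lying flat on its dish. Origin: centre of its underside; z up.
- tongs: Laundry tongs, 100 g, steel with grey plastic sleeves and jaws, lying on edge: the arms open sideways, in the level plane. Origin: middle of the hinged end, lower edge; x along the middle line to the jaws, z up. 230 mm long, 28 mm high. A spring spreads the arms: at rest 68 mm between the jaws. To carry them open, squeeze the sleeves only a few mm. They balance at tongs_grip.
- tongs_grip (a point): Middle of the tongs between the grip sleeves (80 mm long, 24 mm high), 95 mm from the hinge, 14 mm above the lower edge: grip here, across both arms. Width over the sleeves: 59 mm at rest, 42 mm (arms then parallel) when the jaws are closed on the tablet. About 6 N there starts to close them, 8 N brings the jaws to the tablet's width.
- tongs_jaws (a point): Middle of the space between the two flat jaws (40 mm long, 28 mm high), 208 mm from the hinge, 14 mm above the tongs' lower edge.
- tongs_left (a joint): How far each arm is squeezed in (both move alike), rad: 0 spread at rest, 0.09 jaws 32 mm apart (closed on the tablet), 0.165 jaws shut on nothing.
- soap: Bar of soap, 56 x 38 x 22 mm, on the other soap dish (30 mm high, 90 mm across). Origin: centre of its underside. Leave alone.
- canister: Clear glass canister with wooden lid, 104 mm across, 170 mm high, at the far side. Origin: centre of its underside. Leave alone.
- spray_bottle: Amber bottle 72 mm across with chrome spray head, 212 mm high. Origin: centre of its underside. Leave alone.
- peg_box: Open wooden box of clothes pegs, 95 x 150 x 70 mm. Origin: centre of its underside. Leave alone.
- scoop: Clear measuring scoop, cup 50 mm across and 42 mm high, handle 102 mm along its x axis. Origin: centre of the cup's underside. Leave alone.
- brush: Wooden scrubbing brush, 130 x 48 x 40 mm, bristles down. Origin: centre of its underside. Leave alone.

How it is judged:
By the outcome, as a careful person would: the job done as asked, in the order asked, and still so for the second after the job is handed in, while the arm keeps its last pose, push and grip.
It also fails if it takes over 64 s, if anything falls off the work surface, if the arm or the gripper's body presses on something with over 40 N, if the wrist force passes 120 N, or if a joint passes its speed limit or range.

### The arm

A 6-joint arm with a two-finger parallel gripper is mounted at the origin on the work surface. World frame = base frame: x ahead of the robot, y to its left, z up, the work surface at z = 0. Lengths are in m, angles in rad, forces in N, time in s.
With the tool pointing down it reaches from about 0.35 to 0.775 m from the base axis. Payload 7.3 kg.
Tool frame: the origin (TCP) lies midway between the tips of the shut fingers; the grasp point (between the pads) lies 19 mm behind it; z points along the fingers, y is the direction in which the jaws open and shut (so a half turn about z gives the same grasp; the last joint's range is limited). The gripper opens to 92 mm and grips with 3 to 60 N. Pads are 19 mm wide; open, the fingers measure 130 mm over their backs; the gripper's body (75 mm by 190 mm) begins 47 mm behind the grasp point.
Start: joints at [-0.146, 0.342, 1.524, -0, 1.275, -0.146], TCP at [0.525, 0, 0.198] pointing down, gripper open.
Joint ranges: [-2.53, 2.53], [-0.77, 2.02], [0.04, 2.7], [-1, 4.14], [0.28, 2.66], [-3.11, 3.11]. Speed limits (rad/s): [2.57, 2.57, 3.14, 3.14, 3.14, 3.14].

### API

Orientations are given as [roll, pitch, yaw] about the fixed x, y, z axes, in that order (R = Rz(yaw) Ry(pitch) Rx(roll)).
In Python, from cell import robot, imaging gives the robot as it stands. The module is installed in compiled form; this text tells all that it offers.
- The arm moves only by the tool send_rows, never from a script. Its argument "plan" is a list of rows, each a list of 3 entries, a list of its own where there are three numbers: the shift along the world's x, y, z in m, then the turn, a rotation vector about the world's x, y, z in rad, then the closure in counts, from 0 (fully open) to 255 (shut). A call has 1 to 20 rows; each row shifts and turns the commanded pose from where the row before left it; what a row does not reach is not made up. A row lasts 1/10 s, in which the tool goes at most 50 mm and 8.59 degrees, less where a joint would pass 70% of its speed; a pose out of reach is approached as far as the arm can. A call is refused whole if a number of a shift passes 0.05 or a number of a turn 0.15, either way. A call with a gripper value outside its range is refused whole. The fingers move at their own pace and stop on an object; "newtons" is the grip in N (left out, the last holds). Time passes only in rows, so rows that do not move let the fingers close. It gives the time, the measured TCP pose, the force and the opening at its end, in the units of the state.
- robot.observe(): the state, without advancing time (a new reading comes with each control period).
- imaging.read_camera(name): name is "scene" or "side" or "wrist"; returns a dict with "pixels" (384x512x3 uint8, red, green, blue), "fx", "fy", "cx", "cy" (pixels), "dist_coeffs" ([k1, k2, p1, p2, k3] as OpenCV has them; the pictures are not rectified), "world_from_camera" (4x4, takes a point from camera to world coordinates). Camera axes: x right, y down, z forward; pixel columns grow to the right and rows downward; lengths in m; the calibration is good to about 2 mm. A picture is of the moment at which its call begins. There is no depth.
- robot.hand_in(): hands the job in, once; it reports no verdict.
The state is a dict: "time": time; "qpos": joint angles; "qvel": joint speeds; "joint_efforts": joint torques, N m; "tool_pos": TCP position; "tool_rot": TCP orientation; "contact_force": force on the tool from outside, world axes, zero at the start; "torque": the same for the moment, N m; "opening": finger opening in m.
Only numpy, scipy, OpenCV 4.12 (cv2) and the standard library are available. Lean on these libraries where they do the work, as an engineer would, in place of code of your own. Each camera call takes 0.05 s, during which the arm holds its last target.

## Working session

There is one attempt and no reset: what is moved stays moved. The work goes in short steps, Python scripts to look and compute and a tool call to move; the robot and the scene stay as the last step left them, time stands still between calls to the robot, and variables do not carry over. Pictures are saved under pics/ and viewed, and the job is handed in when it is done.

Besides the shell and the picture viewer there is one more tool, called after ">>>" as name([rows], argument=value, ...), one row to a line, values as JSON. send_rows: Moves the arm, as the interface text tells. Its arguments: {"type":"object","properties":{"plan":{"type":"array"},"newtons":{"type":"number"}},"required":["plan"]}

```bash
mkdir -p pics
cat > h.py <<'E'
import numpy as np, cv2, json
from cell import robot, imaging
def snap(n,f):
    c=imaging.read_camera(n); cv2.imwrite('pics/'+f,c['pixels'][:,:,::-1]); 
    np.savez('pics/'+f+'.npz',**{k:np.array(v) for k,v in c.items()})
    return c
def load(f):
    d=np.load('pics/'+f+'.npz'); return {k:d[k] for k in d.files}
def K(c): return np.array([[float(c['fx']),0,float(c['cx'])],[0,float(c['fy']),float(c['cy'])],[0,0,1]])
def ray(c,uv):
    p=cv2.undistortPoints(np.array(uv,float).reshape(-1,1,2),K(c),np.array(c['dist_coeffs'],float)).reshape(-1,2)
    T=np.array(c['world_from_camera']); d=np.c_[p,np.ones(len(p))]@T[:3,:3].T
    return T[:3,3],d
def onz(c,uv,z):
    o,d=ray(c,uv); return o+d*((z-o[2])/d[:,2])[:,None]
def proj(c,P):
    W=np.linalg.inv(np.array(c['world_from_camera'])); r,_=cv2.Rodrigues(W[:3,:3])
    return cv2.projectPoints(np.array(P,float).reshape(-1,3),r,W[:3,3],K(c),np.array(c['dist_coeffs'],float))[0].reshape(-1,2)
def st():
    s=robot.observe(); print({k:np.round(v,4).tolist() for k,v in s.items() if k in('time','qpos','tool_pos','tool_rot','contact_force','opening')})
E
python3 - <<'E'
from h import *
for n in('scene','side','wrist'):
    c=snap(n,n+'0.png'); print(n,c['fx'],np.round(c['world_from_camera'],3).tolist())
st()
E
```

```text
scene 397.6798265042311 [[0.479, 0.618, -0.624, 1.263], [0.878, -0.326, 0.351, -0.377], [0.013, -0.716, -0.698, 0.865], [0.0, 0.0, 0.0, 1.0]]
side 347.04085343659204 [[-0.878, -0.298, 0.375, 0.155], [-0.479, 0.552, -0.683, 0.758], [-0.003, -0.779, -0.627, 0.736], [0.0, 0.0, 0.0, 1.0]]
wrist 298.17049782072723 [[1.0, 0.002, -0.002, 0.525], [0.001, -0.966, -0.26, 0.069], [-0.002, 0.26, -0.966, 0.385], [0.0, 0.0, 0.0, 1.0]]
{'time': 0.15, 'qpos': [-0.146, 0.3426, 1.5248, -0.0, 1.2754, -0.146], 'tool_pos': [0.5247, 0.0001, 0.1976], 'tool_rot': [-3.1405, -0.0001, 1.5708], 'contact_force': [-0.5994, 0.7758, 0.6308], 'opening': 0.0917}
```

View pics/scene0.png

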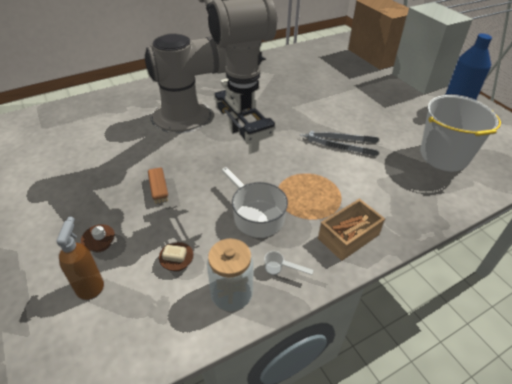

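View pics/side0.png

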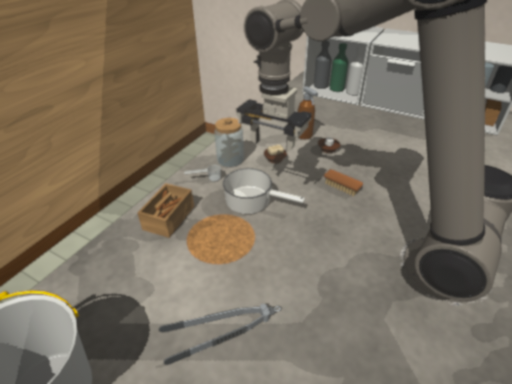

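View pics/wrist0.png

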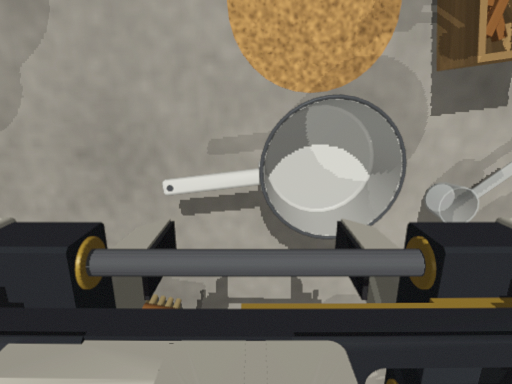

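Run:
```python
from h import *
c=load('scene0.png');im=c['pixels']
s=cv2.resize(im[200:310,50:250,::-1],None,fx=4,fy=4,interpolation=cv2.INTER_CUBIC);cv2.imwrite('pics/z1.png',s)
s=cv2.resize(im[110:170,280:400,::-1],None,fx=6,fy=6,interpolation=cv2.INTER_CUBIC);cv2.imwrite('pics/z2.png',s)
c=load('side0.png');im=c['pixels']
s=cv2.resize(im[290:380,150:300,::-1],None,fx=5,fy=5,interpolation=cv2.INTER_CUBIC);cv2.imwrite('pics/z3.png',s)
s=cv2.resize(im[90:220,180:370,::-1],None,fx=4,fy=4,interpolation=cv2.INTER_CUBIC);cv2.imwrite('pics/z4.png',s)
# mat
for n in('scene','side'):
    c=load(n+'0.png');hsv=cv2.cvtColor(c['pixels'],cv2.COLOR_RGB2HSV)
    m=cv2.inRange(hsv,(8,90,90),(22,255,255));m=cv2.morphologyEx(m,cv2.MORPH_CLOSE,np.ones((5,5)))
    cs,_=cv2.findContours(m,0,2)
    for k in cs:
        if cv2.contourArea(k)>300:
            P=onz(c,k[:,0,:],0.001); (x,y),r=cv2.minEnclosingCircle(P[:,:2].astype(np.float32)); print(n,k.mean(0),cv2.contourArea(k),x,y,r)
```

```text
scene [[227.82142857 257.25      ]] 1162.0 0.6843106150627136 -0.12613672018051147 0.06079496815800667
scene [[ 85.61111111 262.58333333]] 508.5 0.5302219986915588 -0.4625965356826782 0.0938391461968422
scene [[333.20930233 211.73643411]] 4314.0 0.6666438579559326 0.19331777095794678 0.17393188178539276
scene [[158.15625 182.96875]] 406.0 0.31754177808761597 -0.19917196035385132 0.06966903060674667
scene [[382.90566038   8.83018868]] 529.5 -0.5475347638130188 1.518154263496399 0.17790426313877106
side [[220.86585366 238.13414634]] 2577.5 0.5907394289970398 0.1924993097782135 0.09939361363649368
side [[164.68852459 212.21311475]] 1452.0 0.8131489157676697 0.16710135340690613 0.12926243245601654
side [[343.05172414 181.05172414]] 468.0 0.3668033480644226 -0.23540087044239044 0.07428023964166641
side [[139.01621622 159.92972973]] 39122.5 3.0782504081726074 -0.6163517832756042 2.3520822525024414
```

View pics/z1.png

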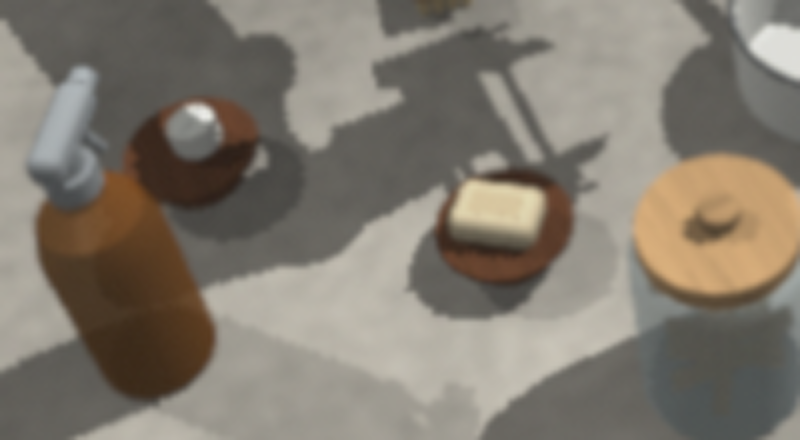

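View pics/z2.png

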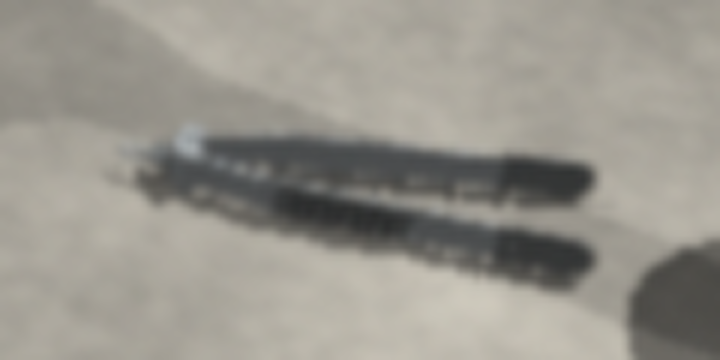

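View pics/z3.png

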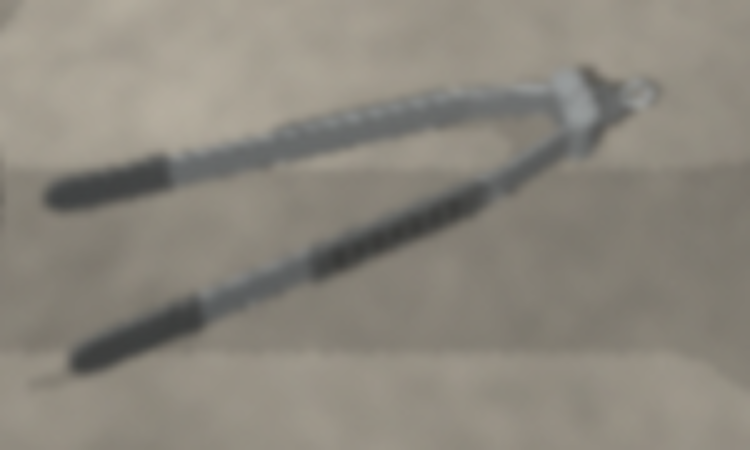

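View pics/z4.png

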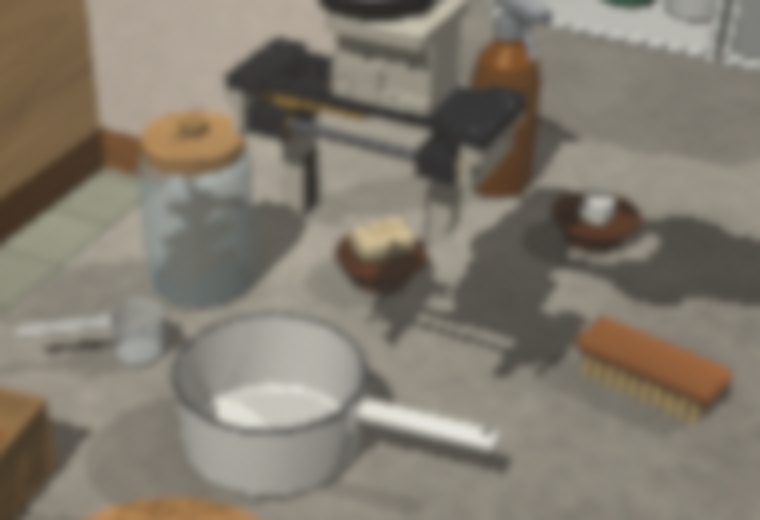

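Run:
```python
from h import *
w=load('wrist0.png');s=load('scene0.png');d=load('side0.png')
# rim points (outer) wrist: left, top, right, bottom
uv=[(261,170),(335,95),(406,160),(332,238),(283,115),(388,115),(281,222),(390,208)]
P=onz(w,uv,0.075);A=np.c_[2*P[:,:2],np.ones(len(P))];q=np.linalg.lstsq(A,(P[:,:2]**2).sum(1),rcond=None)[0]
print('pan',q[:2],np.sqrt(q[2]+q[0]**2+q[1]**2))
h=onz(w,[(163,187),(259,177)],0.062);print('handle tip, root',h)
print('mat edge wrist bottom',onz(w,[(315,93)],0.001))
print('pan scene rim', onz(s,[(232.5,205),(287.5,203),(258,184),(262,225)],0.075))
print('tab scene',onz(s,[(98.7,230)],.052),'side',onz(d,[(329.5,141)],.052), 'dishes scene',onz(s,[(98,237),(176,256)],.03),'side',onz(d,[(329,144.5),(274.5,153)],.03))
print('jaws side tips',onz(d,[(159.6,329),(165,362.4),(281,308)],.02))
print('jaws scene tips',onz(s,[(379,139.5),(379,152.5),(300,136)],.02))
```

```text
pan [0.60655114 0.00704016] 0.07754318147196472
handle tip, root [[ 0.42103914 -0.01418404  0.062     ]
 [ 0.52867643 -0.00256188  0.062     ]]
mat edge wrist bottom [[0.59769458 0.08960533 0.001     ]]
pan scene rim [[ 0.58351295 -0.06425581  0.075     ]
 [ 0.64753267  0.07270135  0.075     ]
 [ 0.5432693   0.03759341  0.075     ]
 [ 0.68372356 -0.02818785  0.075     ]]
tab scene [[ 0.47963673 -0.40991935  0.052     ]] side [[ 0.47133061 -0.39275328  0.052     ]] dishes scene [[ 0.48209905 -0.41817257  0.03      ]
 [ 0.6383878  -0.2544647   0.03      ]] side [[ 0.47422074 -0.40328557  0.03      ]
 [ 0.63434517 -0.24655079  0.03      ]]
jaws side tips [[0.54293893 0.50817362 0.02      ]
 [0.48361358 0.56035595 0.02      ]
 [0.32937056 0.33129364 0.02      ]]
jaws scene tips [[0.49324922 0.55602879 0.02      ]
 [0.54943224 0.50636629 0.02      ]
 [0.34694335 0.31737143 0.02      ]]
```

>>> send_rows([
  [[-0.006, -0.001, -0.005], [0, 0, -0.146], 0],
  [[-0.006, -0.001, -0.005], [0, 0, -0.146], 0],
  [[-0.006, -0.001, -0.005], [0, 0, -0.146], 0],
  [[-0.006, -0.001, -0.005], [0, 0, -0.146], 0],
  [[-0.006, -0.001, -0.005], [0, 0, -0.146], 0],
  [[-0.006, -0.001, -0.005], [0, 0, -0.146], 0],
  [[-0.006, -0.001, -0.005], [0, 0, -0.146], 0],
  [[-0.006, -0.001, -0.005], [0, 0, -0.146], 0],
  [[-0.006, -0.001, -0.005], [0, 0, -0.146], 0],
  [[-0.006, -0.001, -0.005], [0, 0, -0.146], 0],
  [[0, 0, 0], [0, 0, 0], 0],
], newtons=20)

```text
time: 1.25
tool_pos: [0.4639, -0.0099, 0.1474]
tool_rot: [-3.141, 0.002, 0.109]
contact_force: [0.3, 0.2, 0.5]
opening: 0.092
```

Run:
```python
from h import *
snap('wrist','w1.png'); st()
```

```text
{'time': 1.3, 'qpos': [-0.1865, 0.2842, 1.7592, -0.0001, 1.0991, 1.2706], 'tool_pos': [0.4647, -0.01, 0.1479], 'tool_rot': [-3.1414, 0.0008, 0.1137], 'contact_force': [0.5516, 0.1256, -0.4568], 'opening': 0.0916}
```

View pics/w1.png

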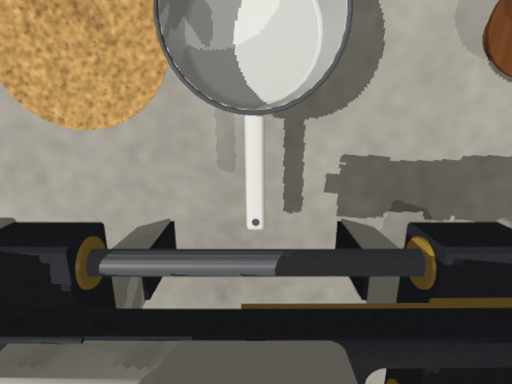

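Run:
```python
from h import *
w=load('w1.png')
h=onz(w,[(247,229),(264,229),(245.5,116),(262.5,116)],0.064);print(h)
t=h[:2].mean(0)-h[2:].mean(0);print(np.arctan2(-t[1],-t[0]),np.linalg.norm(t))
c=h[:2].mean(0); u=-t/np.linalg.norm(t); print('grip',c+u*.042,'pan',c+u*.187)
s=load('w1.png');hsv=cv2.cvtColor(s['pixels'],cv2.COLOR_RGB2HSV)
m=cv2.inRange(hsv,(8,90,90),(24,255,255));m[:, 175:]=0;m[210:]=0
m=cv2.morphologyEx(m,cv2.MORPH_CLOSE,np.ones((5,5)))
k=max(cv2.findContours(m,0,1)[0],key=cv2.contourArea)[:,0]
k=k[(k[:,0]>2)&(k[:,1]>40)&(k[:,0]<160)]
P=onz(s,k,.001);A=np.c_[2*P[:,:2],np.ones(len(P))];q=np.linalg.lstsq(A,(P[:,:2]**2).sum(1),rcond=None)[0]
print('mat',q[:2],np.sqrt(q[2]+q[0]**2+q[1]**2))
```

```text
[[ 0.42054771 -0.007128    0.064     ]
 [ 0.42238246 -0.02364094  0.064     ]
 [ 0.52707242  0.00521696  0.064     ]
 [ 0.52872465 -0.00970334  0.064     ]]
0.12284769229425362 0.10724165519198202
grip [ 0.46314856 -0.01023783  0.064     ] pan [0.6070558  0.00753031 0.064     ]
mat [0.58590646 0.1907478 ] 0.09475733615063536
```

>>> send_rows([
  [[-0.001, 0, -0.03], [0, 0, 0], 0],
  [[0, 0, -0.03], [0, 0, 0], 0],
  [[0, 0, -0.03], [0, 0, 0], 0],
  [[0, 0, -0.018], [0, 0, 0], 0],
  [[0, 0, 0], [0, 0, 0], 0],
  [[0, 0, 0], [0, 0, 0], 255],
  [[0, 0, 0], [0, 0, 0], 255],
  [[0, 0, 0], [0, 0, 0], 255],
  [[0, 0, 0], [0, 0, 0], 255],
  [[0, 0, 0], [0, 0, 0], 255],
  [[0, 0, 0], [0, 0, 0], 255],
  [[0, 0, 0], [0, 0, 0], 255],
], newtons=20)

```text
time: 2.5
tool_pos: [0.4641, -0.01, 0.0402]
tool_rot: [3.141, -0.0, 0.111]
contact_force: [0.1, -0.2, -1.1]
opening: 0.0405
```

>>> send_rows([
  [[0, 0, 0], [0, 0, 0], 255],
  [[0, 0, 0], [0, 0, 0], 255],
  [[0, 0, 0], [0, 0, 0], 255],
  [[0, 0, 0], [0, 0, 0], 255],
  [[0, 0, 0], [0, 0, 0], 255],
])

```text
time: 3.0
tool_pos: [0.464, -0.01, 0.0401]
tool_rot: [3.141, 0.0, 0.111]
contact_force: [0.5, -0.5, -0.2]
opening: 0.0021
```

Run:
```python
from h import *
snap('wrist','w2.png');snap('side','s2.png'); st()
c=load('s2.png')['pixels'][140:260,180:340,::-1]
cv2.imwrite('pics/z5.png',cv2.resize(c,None,fx=5,fy=5,interpolation=2))
```

```text
{'time': 3.1, 'qpos': [-0.1868, 0.4368, 1.8921, -0.0001, 0.8127, 1.2733], 'tool_pos': [0.464, -0.01, 0.0401], 'tool_rot': [3.1415, 0.0, 0.1108], 'contact_force': [-0.5416, 0.3863, -0.4942], 'opening': 0.0003}
```

View pics/w2.png

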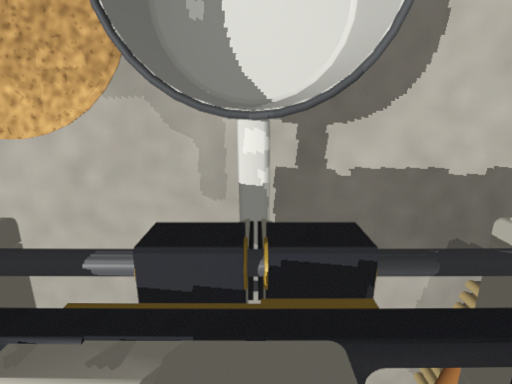

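View pics/z5.png

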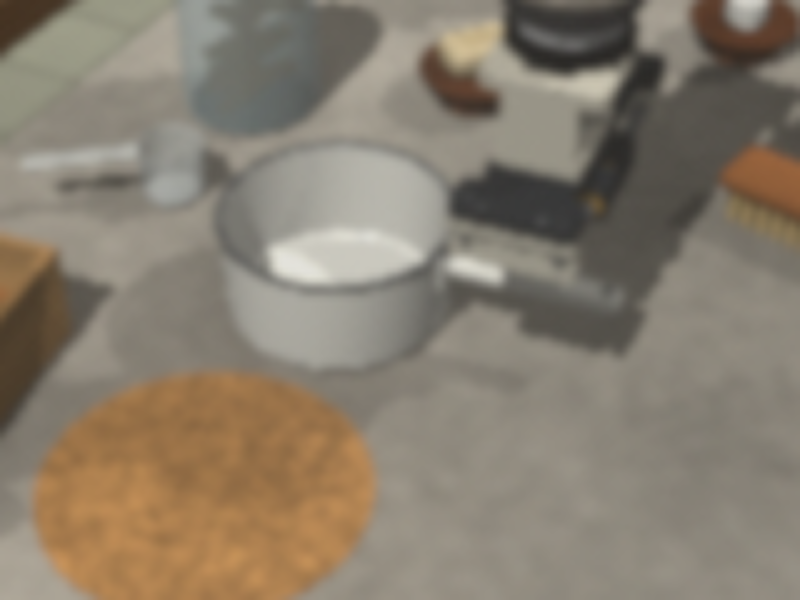

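Run:
```python
from h import *
for n,f in(('side','s2.png'),('scene','sc2.png')):
    c=load(f) if n=='side' else snap(n,f)
    s=c['pixels'][:,:,::-1].copy()
    x0,y0=(200,150) if n=='side' else (190,130)
    z=cv2.resize(s[y0:y0+120,x0:x0+150],None,fx=5,fy=5,interpolation=2)
    T=np.array(robot.observe()['tool_pos'])
    for P,col in((T,(0,0,255)),(T+[0,0,.019],(0,255,0)),(T+[0,0,.066],(255,0,0)),(np.array([.421,-.0154,.064]),(255,0,255)),(np.array([.528,-.002,.064]),(255,255,0))):
        p=(proj(c,P)[0]-[x0,y0]+.5)*5; cv2.circle(z,tuple(int(v) for v in p),4,col,-1)
    cv2.imwrite('pics/z6%s.png'%n,z)
```

```text
(no output)
```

View pics/z6side.png

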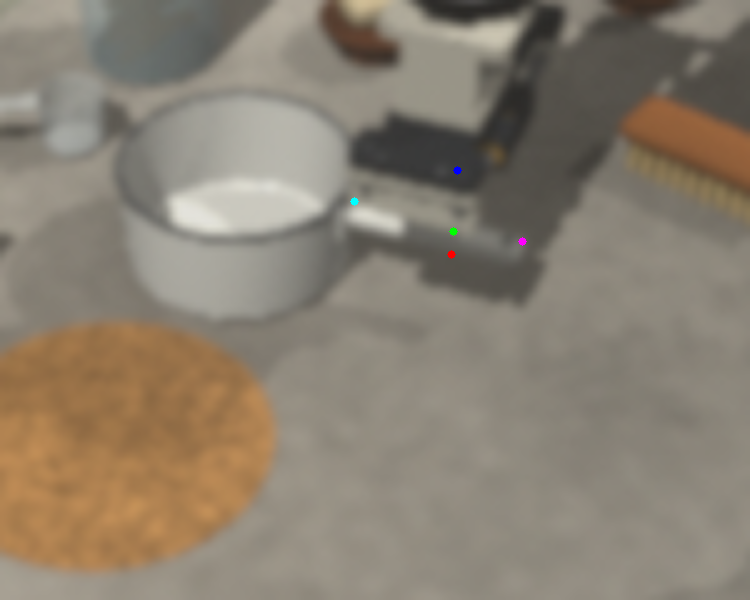

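View pics/z6scene.png

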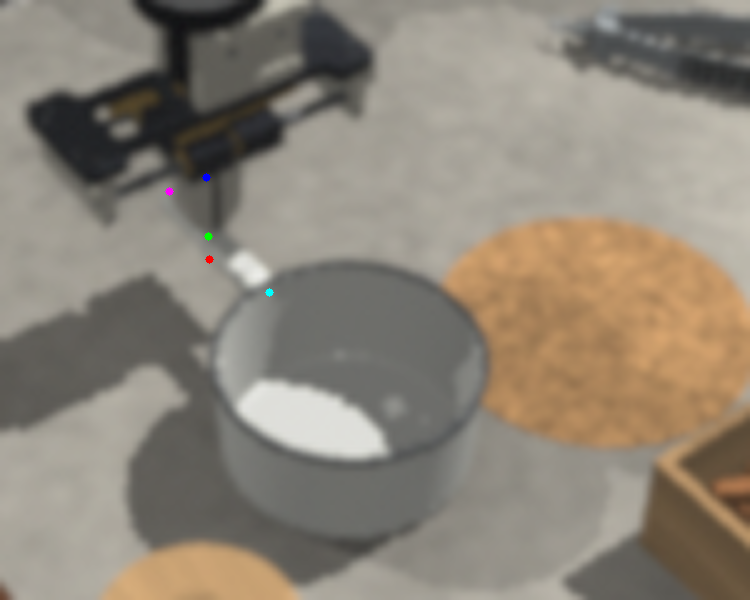

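>>> send_rows([
  [[0, 0, 0.03], [0, 0, 0], 255],
  [[0, 0, 0.03], [0, 0, 0], 255],
  [[0, 0, 0], [0, 0, 0], 255],
])

```text
time: 3.45
tool_pos: [0.4665, -0.0104, 0.1035]
tool_rot: [3.139, -0.007, 0.111]
contact_force: [-0.0, 0.1, 0.1]
opening: 0.0003
```

Run:
```python
from h import *
T=np.array(robot.observe()['tool_pos']);print(T)
zs=[]
for n,f in(('side','s3.png'),('scene','sc3.png')):
    c=snap(n,f)
    s=c['pixels'][:,:,::-1].copy()
    x0,y0=(240,140) if n=='side' else (190,110)
    z=cv2.resize(s[y0:y0+70,x0:x0+75],None,fx=8,fy=8,interpolation=2)
    for P,col in((T,(0,0,255)),(T+[0,0,.019],(0,255,0)),(T+[0,0,.066],(255,0,0))):
        p=(proj(c,P)[0]-[x0,y0]+.5)*8; cv2.circle(z,tuple(int(v) for v in p),4,col,-1)
    cv2.imwrite('pics/z7%s.png'%n,z)
```

```text
[ 0.46651934 -0.01040614  0.10346044]
```

View pics/z7side.png

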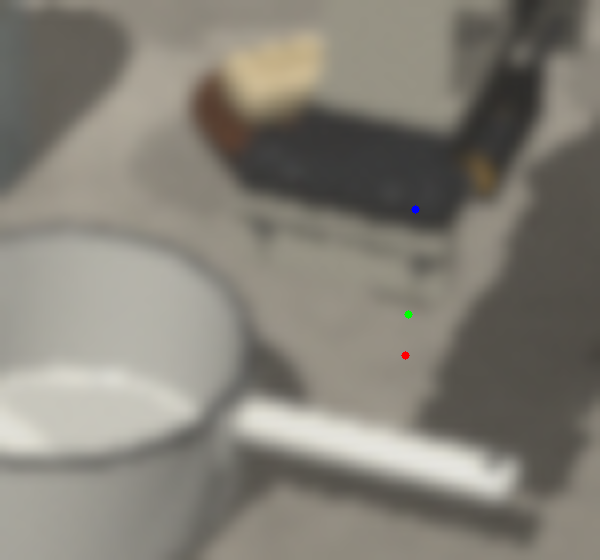

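View pics/z7scene.png

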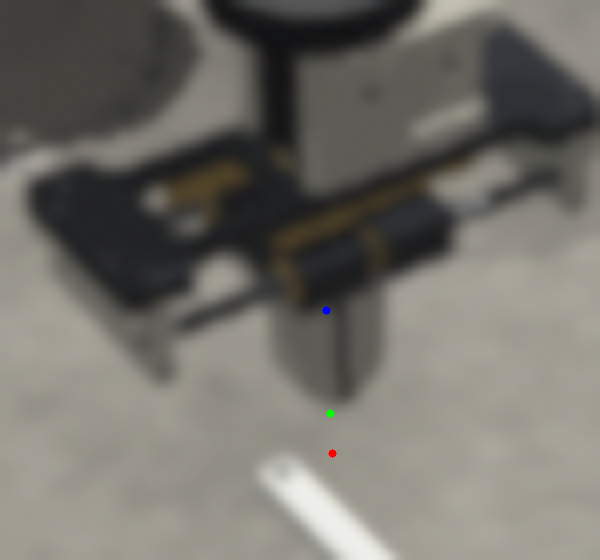

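Run:
```python
from h import *
a=load('sc3.png');b=load('s3.png')
def tri(pa,pb):
    o1,d1=ray(a,[pa]);o2,d2=ray(b,[pb]);d1=d1[0]/np.linalg.norm(d1);d2=d2[0]/np.linalg.norm(d2)
    t=np.linalg.lstsq(np.c_[d1,-d2],o2-o1,rcond=None)[0];p,q=o1+t[0]*d1,o2+t[1]*d2
    return (p+q)/2,np.linalg.norm(p-q)
# lower corners of finger in scene ; side view tip
for pa,pb in(((335/8+190-.5,402/8+110-.5),(405/8+240-.5,304/8+140-.5)),((335/8+190-.5,402/8+110-.5),(430/8+240-.5,304/8+140-.5))): print(tri(pa,pb))
```

```text
(array([ 0.46761005, -0.00895688,  0.12804076]), np.float64(4.816436585645396e-05))
(array([ 0.46189445, -0.01001481,  0.12700357]), np.float64(0.008052820514757393))
```

>>> send_rows([
  [[0, 0, 0], [0, 0, 0], 120],
  [[0, 0, 0], [0, 0, 0], 120],
  [[0, 0, 0], [0, 0, 0], 120],
  [[0, 0, 0], [0, 0, 0], 120],
  [[0, 0, 0], [0, 0, 0], 120],
  [[0, 0, 0], [0, 0, 0], 120],
  [[0, 0, 0], [0, 0, 0], 120],
])

```text
time: 4.25
tool_pos: [0.464, -0.01, 0.1001]
tool_rot: [3.142, 0.0, 0.111]
contact_force: [0.2, -0.2, -0.4]
opening: 0.0476
```

>>> send_rows([
  [[0, 0, -0.025], [0, 0, 0], 120],
  [[0, 0, -0.025], [0, 0, 0], 120],
  [[0, 0, -0.02], [0, 0, 0], 120],
  [[0, 0, -0.013], [0, 0, 0], 120],
  [[0, 0, 0], [0, 0, 0], 120],
  [[0, 0, 0], [0, 0, 0], 200],
  [[0, 0, 0], [0, 0, 0], 255],
  [[0, 0, 0], [0, 0, 0], 255],
  [[0, 0, 0], [0, 0, 0], 255],
  [[0, 0, 0], [0, 0, 0], 255],
  [[0, 0, 0], [0, 0, 0], 255],
], newtons=20)

```text
time: 5.35
tool_pos: [0.4643, -0.01, 0.0176]
tool_rot: [3.141, -0.001, 0.111]
contact_force: [-0.2, 0.3, 3.9]
opening: 0.0175
```

>>> send_rows([
  [[0, 0.004, 0], [0, 0, 0], 255],
  [[-0.001, 0.008, 0], [0, 0, 0], 255],
  [[-0.001, 0.012, 0], [0, 0, 0], 255],
  [[-0.002, 0.012, 0], [0, 0, 0], 255],
  [[-0.001, 0.012, 0], [0, 0, 0], 255],
  [[-0.001, 0.012, 0], [0, 0, 0], 255],
  [[-0.001, 0.012, 0], [0, 0, 0], 255],
  [[-0.001, 0.012, 0], [0, 0, 0], 255],
  [[-0.001, 0.012, 0], [0, 0, 0], 255],
  [[-0.001, 0.012, 0], [0, 0, 0], 255],
  [[-0.001, 0.012, 0], [0, 0, 0], 255],
  [[-0.001, 0.012, 0], [0, 0, 0], 255],
  [[-0.001, 0.012, 0], [0, 0, 0], 255],
  [[-0.001, 0.012, 0], [0, 0, 0], 255],
  [[-0.001, 0.012, 0], [0, 0, 0], 255],
  [[-0.001, 0.009, 0], [0, 0, 0], 255],
  [[-0.001, 0.005, 0], [0, 0, 0], 255],
  [[0, 0.002, 0], [0, 0, 0], 255],
  [[0, 0, 0], [0, 0, 0], 255],
])

```text
time: 7.25
tool_pos: [0.4473, 0.1737, 0.0173]
tool_rot: [3.141, -0.0, 0.111]
contact_force: [0.7, -5.2, 3.4]
opening: 0.0186
```

Run:
```python
from h import *
snap('wrist','w4.png');snap('side','s4.png'); st()
c=load('s4.png')['pixels'][150:290,150:330,::-1]
cv2.imwrite('pics/z8.png',cv2.resize(c,None,fx=4,fy=4,interpolation=2))
```

```text
{'time': 7.35, 'qpos': [0.2107, 0.497, 1.8701, -0.0008, 0.7741, 1.6718], 'tool_pos': [0.4473, 0.1736, 0.0173], 'tool_rot': [3.141, -0.0004, 0.1103], 'contact_force': [1.3595, -5.3799, 3.623], 'opening': 0.0184}
```

View pics/w4.png

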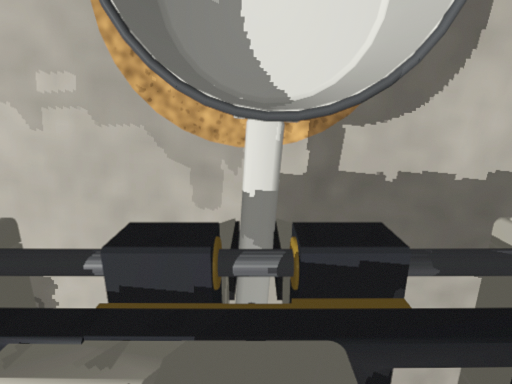

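View pics/z8.png

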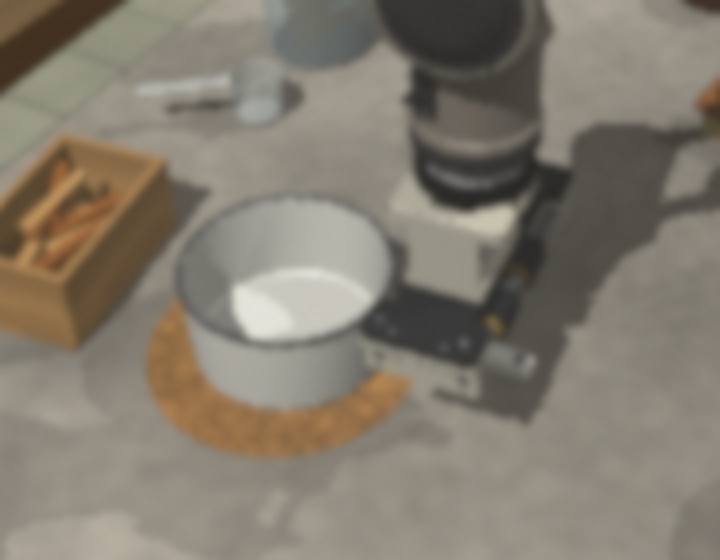

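Run:
```python
from h import *
d=load('s4.png')
uv=np.array([(176,265),(393,262),(284,193),(280,346),(210,215),(360,212),(345,325),(215,325)])/4+[150,150]-.4
P=onz(d,uv,0.075);A=np.c_[2*P[:,:2],np.ones(len(P))];q=np.linalg.lstsq(A,(P[:,:2]**2).sum(1),rcond=None)[0]
print('pan',q[:2],np.sqrt(q[2]+q[0]**2+q[1]**2)); print(np.round(P,3))
w=load('w4.png');print(onz(w,[(247,122),(284,122),(240,215),(275,215)],.064))
```

```text
pan [0.59218148 0.17989011] 0.07655609426834115
[[0.658 0.218 0.075]
 [0.526 0.142 0.075]
 [0.635 0.115 0.075]
 [0.55  0.248 0.075]
 [0.668 0.162 0.075]
 [0.574 0.107 0.075]
 [0.523 0.211 0.075]
 [0.599 0.253 0.075]]
[[0.51111646 0.18407919 0.064     ]
 [0.51302072 0.16709602 0.064     ]
 [0.46545896 0.1828296  0.064     ]
 [0.46740973 0.16538705 0.064     ]]
```

>>> send_rows([
  [[0, 0.004, 0], [0, 0, 0], 255],
  [[0, 0.005, 0], [0, 0, 0], 255],
  [[0, 0.004, 0], [0, 0, 0], 255],
  [[0, 0, 0], [0, 0, 0], 255],
  [[0, 0, 0], [0, 0, 0], 120],
  [[0, 0, 0], [0, 0, 0], 120],
  [[0, 0, 0], [0, 0, 0], 120],
  [[0, 0, 0], [0, 0, 0], 120],
  [[0, 0, 0], [0, 0, 0], 120],
  [[0, 0, 0], [0, 0, 0], 120],
  [[0, 0, 0.02], [0, 0, 0], 120],
  [[0, 0, 0.04], [0, 0, 0], 0],
  [[0, 0, 0.05], [0, 0, 0], 0],
  [[0, 0, 0.04], [0, 0, 0], 0],
  [[0, 0, 0], [0, 0, 0], 0],
])

```text
time: 8.85
tool_pos: [0.4503, 0.1879, 0.1727]
tool_rot: [-3.14, -0.011, 0.111]
contact_force: [-0.5, 0.3, -1.8]
opening: 0.0761
```

Run:
```python
from h import *
snap('wrist','w5.png');snap('side','s5.png'); st()
c=load('s5.png')['pixels'][150:290,150:330,::-1]
cv2.imwrite('pics/z9.png',cv2.resize(c,None,fx=4,fy=4,interpolation=2))
```

```text
{'time': 8.95, 'qpos': [0.238, 0.2962, 1.6808, -0.0001, 1.1628, 1.698], 'tool_pos': [0.4472, 0.1871, 0.1677], 'tool_rot': [-3.1414, -0.0018, 0.1109], 'contact_force': [-0.5217, 0.5323, 0.0506], 'opening': 0.0842}
```

View pics/w5.png

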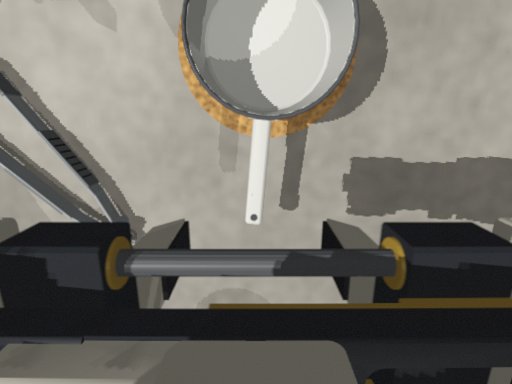

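View pics/z9.png

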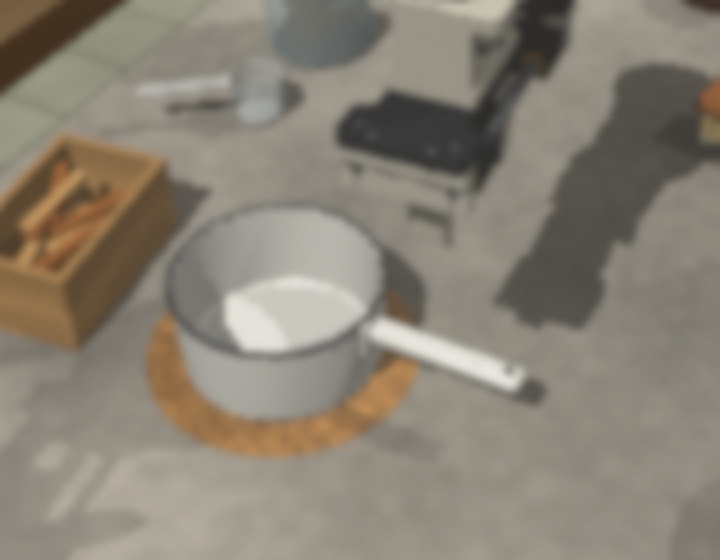

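>>> send_rows([
  [[-0.005, 0.03, 0], [0, 0, 0.1], 0],
  [[-0.005, 0.035, 0], [0, 0, 0.12], 0],
  [[-0.005, 0.035, 0], [0, 0, 0.12], 0],
  [[-0.005, 0.035, 0], [0, 0, 0.12], 0],
  [[-0.005, 0.035, 0], [0, 0, 0.12], 0],
  [[-0.006, 0.035, 0], [0, 0, 0.12], 0],
  [[-0.006, 0.018, 0], [0, 0, 0.05], 0],
  [[0, 0, 0], [0, 0, 0], 0],
  [[0, 0, 0], [0, 0, 0], 0],
])

```text
time: 9.85
tool_pos: [0.4092, 0.4093, 0.1652]
tool_rot: [-3.141, 0.004, 0.861]
contact_force: [-0.4, 0.3, 0.0]
opening: 0.0919
```

Run:
```python
from h import *
snap('wrist','w6.png'); st()
```

```text
{'time': 9.9, 'qpos': [0.6523, 0.4682, 1.4188, -0.0006, 1.2575, 1.3638], 'tool_pos': [0.4097, 0.4089, 0.1657], 'tool_rot': [-3.1415, 0.003, 0.8596], 'contact_force': [-0.0308, 0.1831, 0.5604], 'opening': 0.0916}
```

View pics/w6.png

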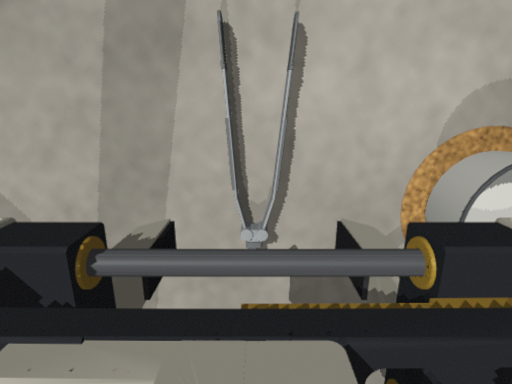

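Run:
```python
from h import *
w=load('w6.png')
c=w['pixels'][:260,190:330,::-1]; cv2.imwrite('pics/z10.png',cv2.resize(c,None,fx=2.3,fy=2.3,interpolation=2))
P=onz(w,[(218.5,12),(297.5,12),(222,68),(290,68),(254,230),(254,240),(254,248),(227,118),(235,190)],.028);print(np.round(P,4))
m=(P[0]+P[1])/2; 
for i in(4,5,6): d=m-P[i];print(np.linalg.norm(d),np.arctan2(d[1],d[0]))
m2=(P[2]+P[3])/2;d=m-m2;print('jaw len',np.linalg.norm(d),np.arctan2(d[1],d[0]),np.linalg.norm(P[0]-P[1]))
```

```text
[[0.4874 0.5547 0.028 ]
 [0.5458 0.5046 0.028 ]
 [0.4556 0.5147 0.028 ]
 [0.5081 0.4696 0.028 ]
 [0.3647 0.3591 0.028 ]
 [0.3564 0.3494 0.028 ]
 [0.3496 0.3415 0.028 ]
 [0.4263 0.4745 0.028 ]
 [0.3801 0.4099 0.028 ]]
0.22841791070138798 0.8433414885273015
0.24116636859796506 0.8442403748657042
0.2515476049738952 0.844904918316965
jaw len 0.05113361667447826 0.823998604645097 0.07694714392418261
```

View pics/z10.png

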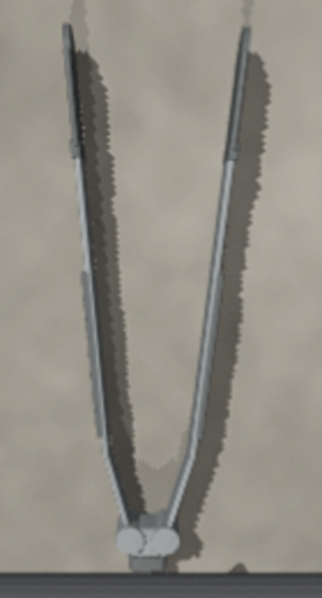

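>>> send_rows([
  [[0.005, 0.006, -0.03], [0, 0, -0.005], 0],
  [[0.005, 0.006, -0.04], [0, 0, -0.005], 0],
  [[0.005, 0.006, -0.04], [0, 0, -0.005], 0],
  [[0, 0, -0.03], [0, 0, 0], 0],
  [[0, 0, -0.02], [0, 0, 0], 0],
  [[0, 0, -0.01], [0, 0, 0], 0],
  [[0, 0, 0], [0, 0, 0], 0],
  [[0, 0, 0], [0, 0, 0], 0],
], newtons=5)

```text
time: 10.7
tool_pos: [0.4258, 0.4279, -0.0019]
tool_rot: [3.141, -0.001, 0.845]
contact_force: [-0.4, 0.3, 0.2]
opening: 0.0918
```

Run:
```python
from h import *
snap('wrist','w7.png');snap('side','s7.png'); st()
c=load('s7.png')['pixels'][250:384,130:310,::-1]
cv2.imwrite('pics/z11.png',cv2.resize(c,None,fx=4,fy=4,interpolation=2))
```

```text
{'time': 10.8, 'qpos': [0.6616, 0.6947, 1.525, -0.0001, 0.9192, 1.3871], 'tool_pos': [0.426, 0.4284, -0.0013], 'tool_rot': [3.141, -0.0026, 0.8454], 'contact_force': [0.0442, -0.5971, 0.7333], 'opening': 0.0918}
```

View pics/w7.png

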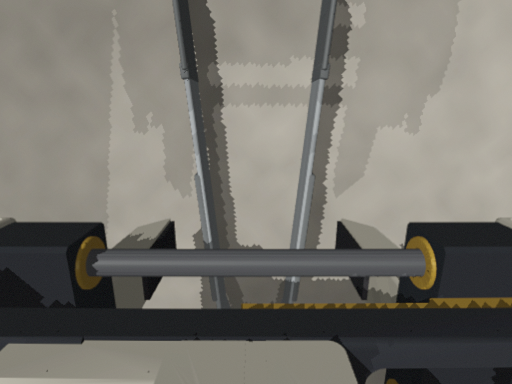

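View pics/z11.png

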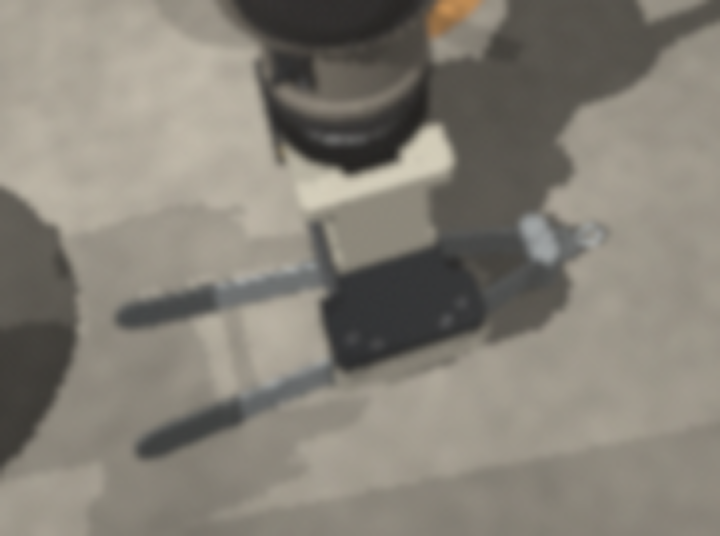

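>>> send_rows([
  [[0, 0, -0.005], [0, 0, 0], 0],
  [[0, 0, -0.005], [0, 0, 0], 0],
  [[0, 0, -0.005], [0, 0, 0], 0],
  [[0, 0, 0], [0, 0, 0], 0],
  [[0, 0, 0], [0, 0, 0], 0],
])

```text
time: 11.3
tool_pos: [0.4249, 0.4279, -0.0181]
tool_rot: [-3.142, 0.001, 0.846]
contact_force: [0.8, 0.8, -0.3]
opening: 0.0915
```

>>> send_rows([
  [[0, 0, 0], [0, 0, 0], 90],
  [[0, 0, 0], [0, 0, 0], 100],
  [[0, 0, 0], [0, 0, 0], 100],
  [[0, 0, 0], [0, 0, 0], 100],
  [[0, 0, 0], [0, 0, 0], 100],
  [[0, 0, 0], [0, 0, 0], 100],
  [[0, 0, 0], [0, 0, 0], 100],
  [[0, 0, 0], [0, 0, 0], 100],
], newtons=12)

```text
time: 12.1
tool_pos: [0.4252, 0.4281, -0.0178]
tool_rot: [3.141, -0.0, 0.846]
contact_force: [0.5, -0.3, 0.5]
opening: 0.0559
```

Run:
```python
from h import *
snap('wrist','w8.png'); st()
```

```text
{'time': 12.15, 'qpos': [0.662, 0.7177, 1.5347, -0.0001, 0.8887, 1.3871], 'tool_pos': [0.4252, 0.4282, -0.0177], 'tool_rot': [3.1414, -0.0004, 0.8458], 'contact_force': [0.0822, 0.2338, 0.1667], 'opening': 0.0562}
```

View pics/w8.png

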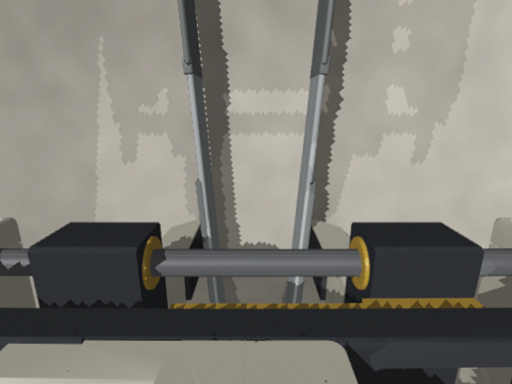

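>>> send_rows([
  [[0, 0, 0], [0, 0, 0], 107],
  [[0, 0, 0], [0, 0, 0], 107],
  [[0, 0, 0.01], [0, 0, 0], 107],
  [[0, 0, 0.02], [0, 0, 0], 107],
  [[0, 0, 0.03], [0, 0, 0], 107],
  [[0, 0, 0.04], [0, 0, 0], 107],
  [[0, 0, 0.04], [0, 0, 0], 107],
  [[0, 0, 0.03], [0, 0, 0], 107],
  [[0, 0, 0], [0, 0, 0], 107],
  [[0, 0, 0], [0, 0, 0], 107],
])

```text
time: 13.15
tool_pos: [0.4248, 0.4279, 0.1527]
tool_rot: [3.141, -0.001, 0.846]
contact_force: [1.0, -1.3, -1.6]
opening: 0.0536
```

Run:
```python
from h import *
snap('wrist','w9.png');snap('side','s9.png'); st()
c=load('s9.png')['pixels'][200:384,100:310,::-1]
cv2.imwrite('pics/z12.png',cv2.resize(c,None,fx=3,fy=3,interpolation=2))
```

```text
{'time': 13.25, 'qpos': [0.6619, 0.523, 1.3694, -0.0001, 1.2524, 1.387], 'tool_pos': [0.4241, 0.4273, 0.1507], 'tool_rot': [-3.1411, 0.0032, 0.8458], 'contact_force': [0.6421, -0.0421, -1.0741], 'opening': 0.0533}
```

View pics/w9.png

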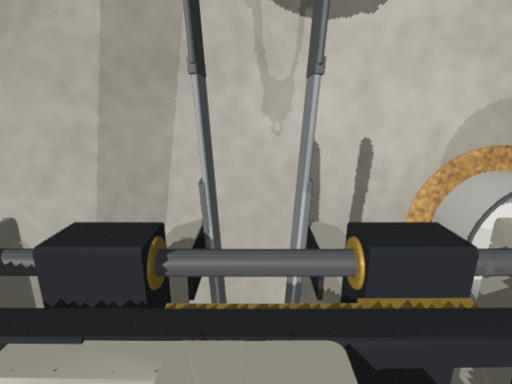

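View pics/z12.png

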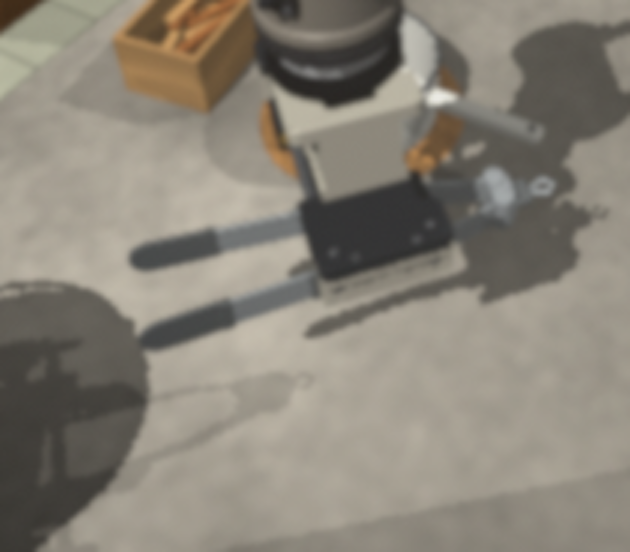

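Run:
```python
from h import *
s=load('scene0.png');d=load('side0.png')
print('brush top corners scene',np.round(onz(s,[(149,170),(163,167),(167,195),(152,199)],.04),3))
print('brush side',np.round(onz(d,[(329,169),(363,183),(356,191),(325,178)],.04),3))
print('spray base scene',onz(s,[(88,294)],0),'side',onz(d,[(306,138)],0))
# dish by colour
for n,f,b in(('scene','scene0.png',(75,215,120,255)),('side','side0.png',(315,135,345,156))):
    c=load(f);hsv=cv2.cvtColor(c['pixels'],cv2.COLOR_RGB2HSV)
    x0,y0,x1,y1=b; r=c['pixels'][y0:y1,x0:x1].astype(int)
    m=((r[:,:,0]-r[:,:,2]>25)).astype(np.uint8)*255
    m2=((abs(r[:,:,0]-r[:,:,2])<12)&(r.min(2)>150)).astype(np.uint8)*255
    cv2.imwrite('pics/q%s.png'%n,cv2.resize(np.hstack([m,m2,]),None,fx=8,fy=8,interpolation=0))
    cv2.imwrite('pics/q2%s.png'%n,cv2.resize(c['pixels'][y0:y1,x0:x1,::-1],None,fx=12,fy=12,interpolation=2))
```

```text
brush top corners scene [[ 0.297 -0.214  0.04 ]
 [ 0.304 -0.171  0.04 ]
 [ 0.428 -0.202  0.04 ]
 [ 0.423 -0.246  0.04 ]]
brush side [[ 0.414 -0.23   0.04 ]
 [ 0.288 -0.207  0.04 ]
 [ 0.296 -0.154  0.04 ]
 [ 0.408 -0.173  0.04 ]]
spray base scene [[ 0.62320583 -0.48399406  0.        ]] side [[ 0.59045272 -0.45669821  0.        ]]
```

View pics/q2scene.png

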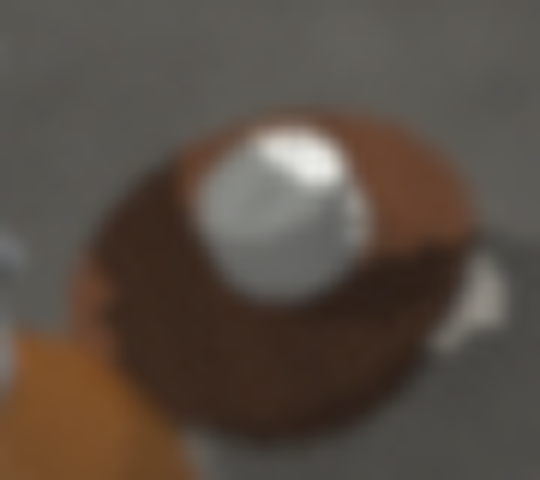

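View pics/q2side.png

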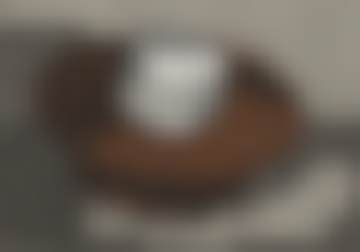

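Run:
```python
from h import *
s=load('scene0.png');d=load('side0.png')
print(onz(s,[(98.1,232.3)],.041),onz(d,[(328.8,142.2)],.041))
# dish top outline ellipse center: scene x 75-475,y105-~415
print(onz(s,[(75+275/12-.5,215+265/12-.5)],.03))
```

```text
[[ 0.4763304  -0.41366089  0.041     ]] [[ 0.47574452 -0.40125029  0.041     ]]
[[ 0.47992654 -0.41924319  0.03      ]]
```

>>> send_rows([
  [[0, -0.015, 0.015], [0, 0, 0], 107],
  [[0, -0.025, 0.02], [0, 0, -0.05], 107],
  [[0, -0.035, 0.02], [0, 0, -0.08], 107],
  [[0, -0.04, 0.015], [0, 0, -0.09], 107],
  [[0, -0.04, 0], [0, 0, -0.09], 107],
  [[0, -0.04, 0], [0, 0, -0.09], 107],
  [[0, -0.04, 0], [0, 0, -0.09], 107],
  [[0, -0.04, 0], [0, 0, -0.09], 107],
  [[0, -0.04, 0], [0, 0, -0.09], 107],
  [[0, -0.04, 0], [0, 0, -0.09], 107],
  [[-0.009, -0.04, 0], [0, 0, -0.09], 107],
  [[-0.009, -0.04, 0], [0, 0, -0.09], 107],
  [[-0.009, -0.04, 0], [0, 0, -0.09], 107],
  [[-0.009, -0.04, 0], [0, 0, -0.09], 107],
  [[-0.009, -0.04, 0], [0, 0, -0.09], 107],
  [[-0.009, -0.04, 0], [0, 0, -0.09], 107],
  [[-0.009, -0.04, 0], [0, 0, -0.09], 107],
  [[-0.009, -0.04, 0], [0, 0, -0.09], 107],
  [[-0.009, -0.025, 0], [0, 0, -0.05], 107],
  [[-0.009, -0.015, 0], [0, 0, -0.026], 107],
])

```text
time: 15.25
tool_pos: [0.3338, -0.2884, 0.2204]
tool_rot: [-3.141, 0.003, -0.714]
contact_force: [0.4, 1.2, -1.2]
opening: 0.0537
```

>>> send_rows([
  [[0, 0, -0.02], [0, 0, 0], 107],
  [[0, 0, -0.03], [0, 0, 0], 107],
  [[0, 0, -0.02], [0, 0, 0], 107],
  [[0, 0, 0], [0, 0, 0], 107],
  [[0, 0, 0], [0, 0, 0], 107],
])

```text
time: 15.75
tool_pos: [0.3348, -0.2866, 0.1517]
tool_rot: [-3.141, 0.002, -0.71]
contact_force: [-0.4, -0.1, -0.1]
opening: 0.0534
```

Run:
```python
from h import *
snap('wrist','w10.png');snap('scene','sc10.png');snap('side','s10.png'); st()
```

```text
{'time': 15.9, 'qpos': [-0.8822, 0.2363, 1.8107, -0.0001, 1.093, 1.3987], 'tool_pos': [0.3355, -0.2874, 0.153], 'tool_rot': [3.1412, -0.0016, -0.7101], 'contact_force': [-0.0603, -0.243, -0.5218], 'opening': 0.0531}
```

View pics/w10.png

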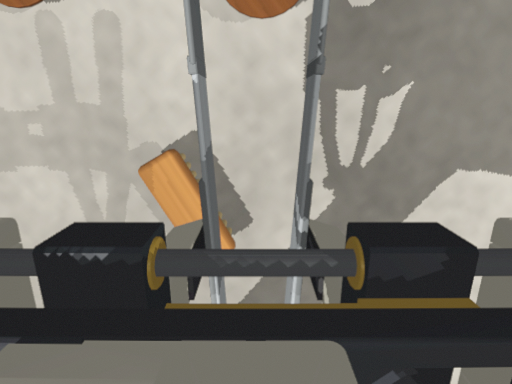

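View pics/sc10.png

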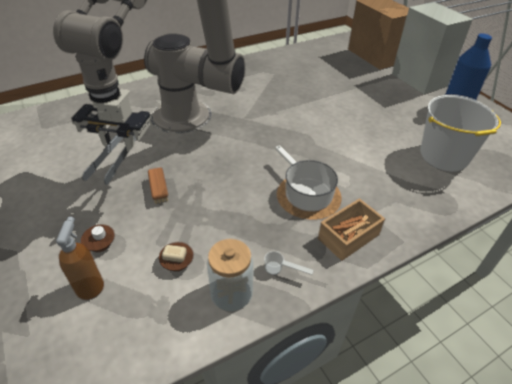

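>>> send_rows([
  [[0.018, -0.015, 0], [0, 0, 0], 107],
  [[0.02, -0.018, 0], [0, 0, 0], 107],
  [[0.015, -0.013, 0], [0, 0, 0], 107],
  [[0, 0, 0], [0, 0, 0], 107],
  [[0, 0, 0], [0, 0, 0], 107],
])

```text
time: 16.4
tool_pos: [0.3878, -0.3327, 0.1524]
tool_rot: [3.142, 0.0, -0.71]
contact_force: [-0.3, -0.5, -1.0]
opening: 0.0532
```

Run:
```python
from h import *
snap('wrist','w11.png');st()
c=load('w11.png')['pixels'][0:150,150:360,::-1]
cv2.imwrite('pics/z13.png',cv2.resize(c,None,fx=3.6,fy=3.6,interpolation=2))
```

```text
{'time': 16.45, 'qpos': [-0.8591, 0.3587, 1.634, -0.0001, 1.1495, 1.4218], 'tool_pos': [0.3875, -0.3324, 0.1523], 'tool_rot': [3.1415, 0.0006, -0.71], 'contact_force': [-0.4666, -0.3323, -0.6139], 'opening': 0.0533}
```

View pics/z13.png

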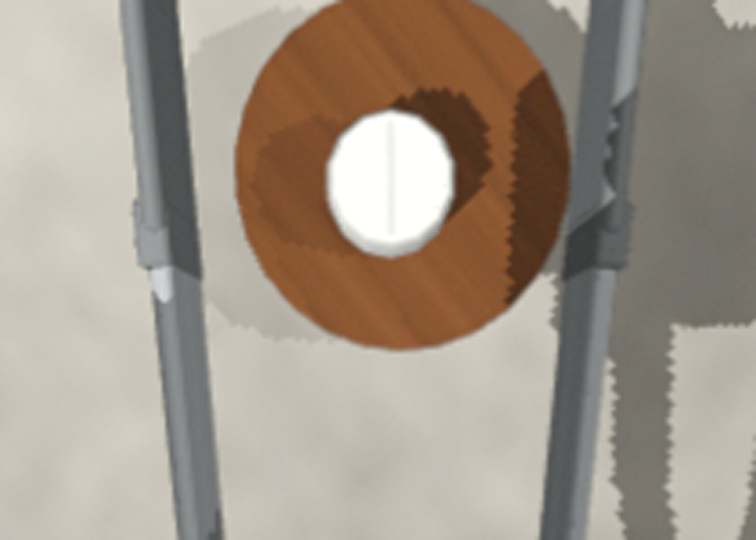

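Run:
```python
from h import *
w=load('w11.png')
f=lambda x,y:(150+x/3.6-.4,y/3.6-.4)
T=np.array([0.3876,-0.3325]);u=np.array([np.cos(-.71),np.sin(-.71)]);n=np.array([-u[1],u[0]])
def rel(p): return np.round([(p[:2]-T)@u,(p[:2]-T)@n],4)
t=onz(w,[f(391,177)],.052)[0];print('tab',t,rel(t))
dd=onz(w,[f(403,172)],.03)[0];print('dish',dd,rel(dd))
e=onz(w,[f(328,177),f(455,177),f(391,110),f(391,245)],.052);print(np.linalg.norm(e[0]-e[1]),np.linalg.norm(e[2]-e[3]))
for z in(.19,.198):
  j=onz(w,[f(135,205),f(630,205),f(185,275),f(565,275)],z);print([rel(p) for p in j])
```

```text
tab [ 0.47907047 -0.41494376  0.052     ] [ 0.1231 -0.0029]
dish [ 0.48081464 -0.42091046  0.03      ] [ 0.1283 -0.0063]
0.03137153613328398 0.03078694608190949
[array([0.0948, 0.0315]), array([ 0.0949, -0.0326]), array([0.0862, 0.0254]), array([ 0.0863, -0.0245])]
[array([0.0935, 0.0298]), array([ 0.0936, -0.0309]), array([0.0854, 0.0241]), array([ 0.0855, -0.0232])]
```

>>> send_rows([
  [[0.002, -0.004, -0.02], [0, 0, 0], 107],
  [[0.002, -0.003, -0.03], [0, 0, 0], 107],
  [[0, 0, -0.03], [0, 0, 0], 107],
  [[0, 0, -0.025], [0, 0, 0], 107],
  [[0, 0, -0.015], [0, 0, 0], 107],
  [[0, 0, -0.005], [0, 0, 0], 107],
  [[0, 0, 0], [0, 0, 0], 107],
  [[0, 0, 0], [0, 0, 0], 107],
])

```text
time: 17.25
tool_pos: [0.3923, -0.3403, 0.0282]
tool_rot: [3.141, -0.002, -0.71]
contact_force: [-0.0, 0.3, -0.7]
opening: 0.0534
```

Run:
```python
from h import *
snap('wrist','w12.png');snap('scene','sc12.png');snap('side','s12.png');st()
c=load('sc12.png')['pixels'][180:270,60:180,::-1]
a=cv2.resize(c,None,fx=4,fy=4,interpolation=2)
c=load('s12.png')['pixels'][100:190,290:370,::-1]
cv2.imwrite('pics/z14.png',np.hstack([a,cv2.resize(c,None,fx=4,fy=4,interpolation=2)]))
```

```text
{'time': 17.4, 'qpos': [-0.8621, 0.5329, 1.7533, -0.0001, 0.8535, 1.4189], 'tool_pos': [0.3924, -0.3404, 0.0282], 'tool_rot': [3.1412, -0.0019, -0.7102], 'contact_force': [-0.4681, 0.3235, -0.1581], 'opening': 0.0533}
```

View pics/w12.png

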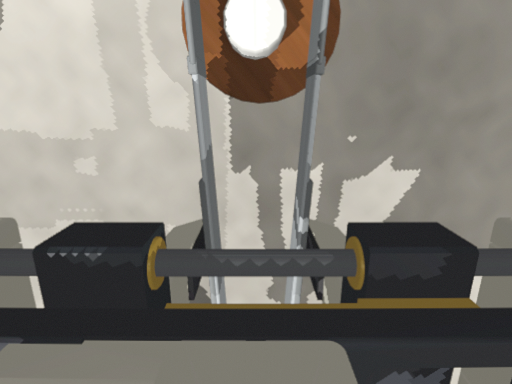

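View pics/z14.png

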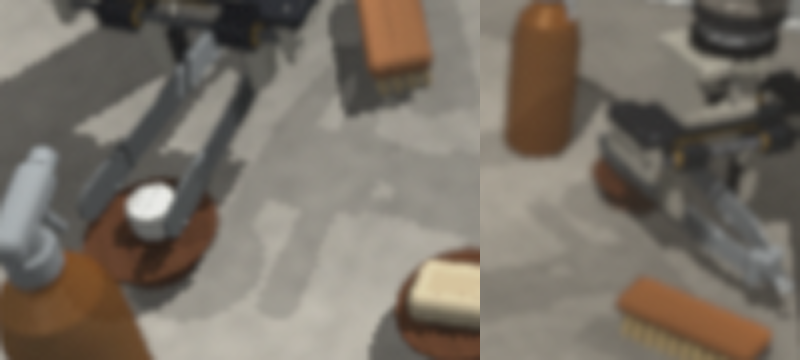

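>>> send_rows([
  [[0, 0, -0.005], [0, 0, 0], 107],
  [[0, 0, -0.004], [0, 0, 0], 107],
  [[0, 0, -0.002], [0, 0, 0], 107],
  [[0, 0, 0], [0, 0, 0], 107],
  [[0, 0, 0], [0, 0, 0], 107],
])

```text
time: 17.9
tool_pos: [0.392, -0.34, 0.016]
tool_rot: [3.142, 0.0, -0.71]
contact_force: [-0.1, -0.1, -1.6]
opening: 0.0533
```

>>> send_rows([
  [[0, 0, 0], [0, 0, 0], 115],
  [[0, 0, 0], [0, 0, 0], 122],
  [[0, 0, 0], [0, 0, 0], 129],
  [[0, 0, 0], [0, 0, 0], 136],
  [[0, 0, 0], [0, 0, 0], 143],
  [[0, 0, 0], [0, 0, 0], 150],
  [[0, 0, 0], [0, 0, 0], 170],
  [[0, 0, 0], [0, 0, 0], 170],
  [[0, 0, 0], [0, 0, 0], 170],
  [[0, 0, 0], [0, 0, 0], 170],
  [[0, 0, 0], [0, 0, 0], 170],
], newtons=20)

```text
time: 19.0
tool_pos: [0.392, -0.34, 0.0162]
tool_rot: [3.141, -0.0, -0.71]
contact_force: [-0.4, 0.9, -0.2]
opening: 0.0417
```

Run:
```python
from h import *
snap('wrist','w13.png');st()
```

```text
{'time': 19.05, 'qpos': [-0.8621, 0.5517, 1.7626, -0.0001, 0.8272, 1.4189], 'tool_pos': [0.392, -0.34, 0.0161], 'tool_rot': [3.1415, -0.0, -0.7102], 'contact_force': [0.2391, -0.5673, -0.6325], 'opening': 0.0411}
```

View pics/w13.png

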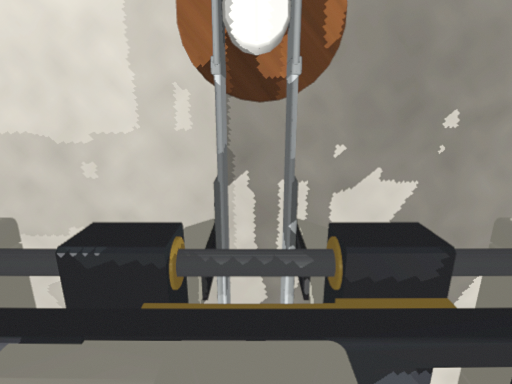

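>>> send_rows([
  [[0, 0, 0.005], [0, 0, 0], 170],
  [[0, 0, 0.01], [0, 0, 0], 170],
  [[0, 0, 0.02], [0, 0, 0], 170],
  [[0, 0, 0.03], [0, 0, 0], 170],
  [[0, 0, 0.035], [0, 0, 0], 170],
  [[0, 0, 0.035], [0, 0, 0], 170],
  [[0, 0, 0.035], [0, 0, 0], 170],
  [[0, 0, 0.02], [0, 0, 0], 170],
  [[0, 0, 0.01], [0, 0, 0], 170],
  [[0, 0, 0], [0, 0, 0], 170],
])

```text
time: 20.05
tool_pos: [0.3923, -0.3403, 0.2176]
tool_rot: [3.141, -0.003, -0.71]
contact_force: [-0.1, 0.4, -1.5]
opening: 0.0417
```

Run:
```python
from h import *
snap('wrist','w14.png');snap('scene','sc14.png');st()
```

```text
{'time': 20.15, 'qpos': [-0.8622, 0.3176, 1.5115, -0.0001, 1.3143, 1.4189], 'tool_pos': [0.3916, -0.3395, 0.2152], 'tool_rot': [-3.1414, 0.0018, -0.7102], 'contact_force': [-0.9183, -0.4844, -2.5176], 'opening': 0.0411}
```

View pics/w14.png

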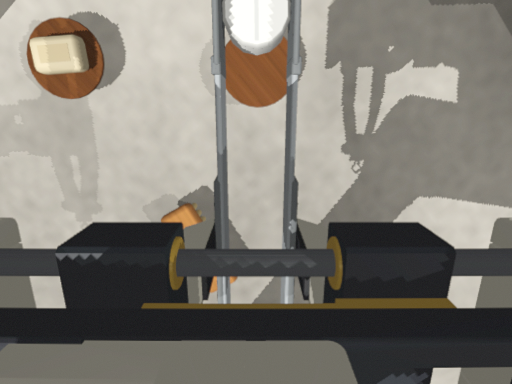

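View pics/sc14.png

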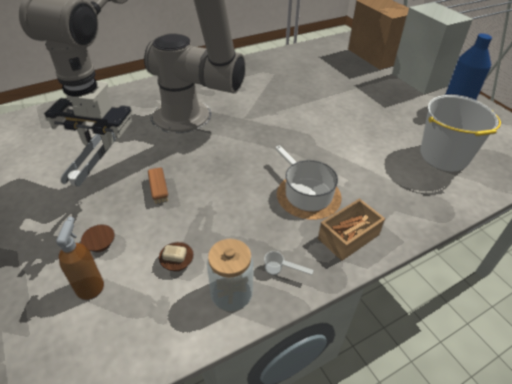

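>>> send_rows([
  [[0.006, 0.02, 0], [0, 0, 0.03], 170],
  [[0.006, 0.03, 0], [0, 0, 0.06], 170],
  [[0.006, 0.038, 0], [0, 0, 0.08], 170],
  [[0.006, 0.038, 0], [0, 0, 0.08], 170],
  [[0.006, 0.038, 0], [0, 0, 0.08], 170],
  [[0.006, 0.038, 0], [0, 0, 0.08], 170],
  [[0.006, 0.038, 0], [0, 0, 0.08], 170],
  [[0.006, 0.038, 0], [0, 0, 0.08], 170],
  [[0.006, 0.038, 0], [0, 0, 0.08], 170],
  [[0.006, 0.038, 0], [0, 0, 0.08], 170],
  [[0.006, 0.038, 0], [0, 0, 0.08], 170],
  [[0.006, 0.038, 0], [0, 0, 0.08], 170],
  [[0.006, 0.03, 0], [0, 0, 0.06], 170],
  [[0.006, 0.02, 0], [0, 0, 0.04], 170],
  [[0.006, 0.018, 0], [0, 0, 0.02], 170],
  [[0, 0, 0], [0, 0, 0], 170],
  [[0, 0, 0], [0, 0, 0], 170],
])

```text
time: 21.85
tool_pos: [0.4812, 0.1578, 0.2147]
tool_rot: [3.141, 0.003, 0.3]
contact_force: [-1.2, 0.2, -1.8]
opening: 0.0417
```

Run:
```python
from h import *
snap('wrist','w15.png');snap('scene','sc15.png');st()
```

```text
{'time': 21.95, 'qpos': [0.1644, 0.2956, 1.5423, -0.0004, 1.3054, 1.4365], 'tool_pos': [0.4815, 0.1572, 0.2154], 'tool_rot': [3.1415, 0.0018, 0.2988], 'contact_force': [-0.451, 0.6911, -1.5245], 'opening': 0.0413}
```

View pics/w15.png

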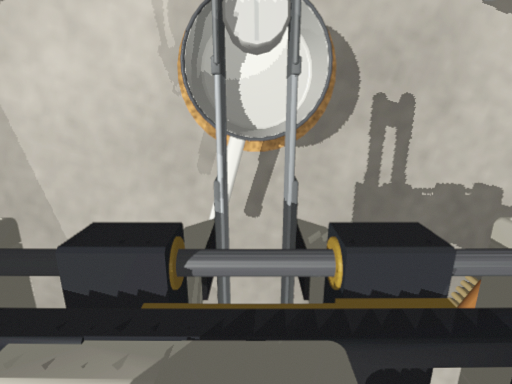

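View pics/sc15.png

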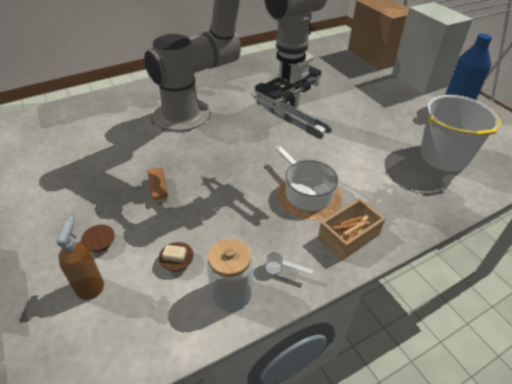

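Run:
```python
from h import *
w=load('w15.png')
P=onz(w,[(181.5,62),(333,62),(255,139),(205,122),(308,125)],.075);A=np.c_[2*P[:,:2],np.ones(len(P))];q=np.linalg.lstsq(A,(P[:,:2]**2).sum(1),rcond=None)[0]
print('pan',q[:2],np.sqrt(q[2]+q[0]**2+q[1]**2)); print('tablet',np.array([.4815,.1572])+.115*np.array([np.cos(.299),np.sin(.299)]))
```

```text
pan [0.58996202 0.18846357] 0.07787012624365403
tablet [0.59139763 0.19107494]
```

>>> send_rows([
  [[0, 0, -0.02], [0, 0, 0], 170],
  [[0, 0, -0.03], [0, 0, 0], 170],
  [[0, 0, -0.03], [0, 0, 0], 170],
  [[0, 0, -0.025], [0, 0, 0], 170],
  [[0, 0, -0.015], [0, 0, 0], 170],
  [[0, 0, 0], [0, 0, 0], 170],
  [[0, 0, 0], [0, 0, 0], 170],
  [[0, 0, 0], [0, 0, 0], 170],
  [[0, 0, 0], [0, 0, 0], 170],
  [[0, 0, 0], [0, 0, 0], 170],
])

```text
time: 22.95
tool_pos: [0.4824, 0.1581, 0.0969]
tool_rot: [3.141, -0.001, 0.3]
contact_force: [-0.6, 0.3, -1.2]
opening: 0.0416
```

Run:
```python
from h import *
snap('wrist','w16.png');snap('scene','sc16.png');snap('side','s16.png');st()
a=load('sc16.png')['pixels'][110:230,240:360,::-1];b=load('s16.png')['pixels'][150:270,160:280,::-1]
z=cv2.resize(np.hstack([a,b]),None,fx=3.3,fy=3.3,interpolation=2);cv2.imwrite('pics/z16.png',z)
```

```text
{'time': 23.1, 'qpos': [0.1657, 0.4182, 1.717, -0.0001, 1.0058, 1.4367], 'tool_pos': [0.4822, 0.1581, 0.0964], 'tool_rot': [3.1414, -0.0006, 0.2999], 'contact_force': [-1.0529, -0.2568, -0.8626], 'opening': 0.0415}
```

View pics/z16.png

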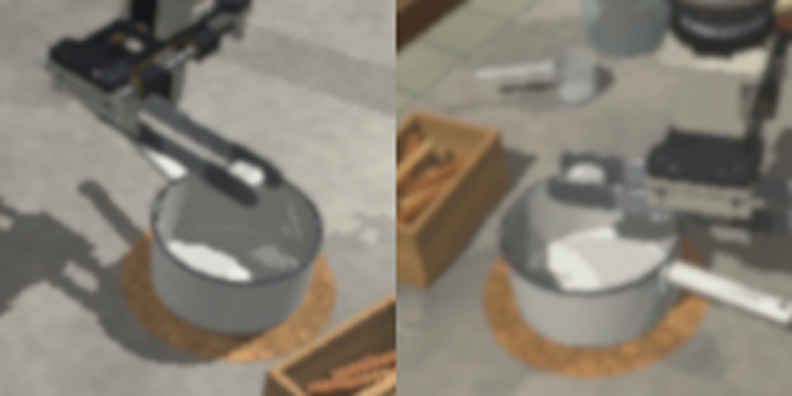

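View pics/w16.png

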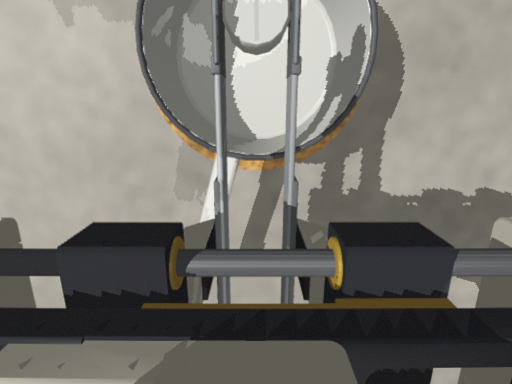

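Run:
```python
from h import *
a=load('sc16.png');b=load('s16.png')
o1,d1=ray(a,[(313.8,162)]);o2,d2=ray(b,[(216.9,201.7)]);d1=d1[0]/np.linalg.norm(d1);d2=d2[0]/np.linalg.norm(d2)
t=np.linalg.lstsq(np.c_[d1,-d2],o2-o1,rcond=None)[0];p,q=o1+t[0]*d1,o2+t[1]*d2
print((p+q)/2,np.linalg.norm(p-q))
```

```text
[0.59171095 0.19092863 0.13398653] 7.491080008472555e-05
```

```bash
python3 -c "
from cell import robot
print(robot.hand_in()); s=robot.observe(); print(s['time'],s['opening'],s['contact_force'])"
```

```text
the job is handed in; nothing more can be done
None
the job is handed in; nothing more can be done
```

The job is done and handed in at about 23 s. The pan stands on the mat and the arm is holding the tablet over it in the tongs.

**What I did:** I slid the pan by its handle onto the cork mat and let go. I then picked up the tongs, closed them on the tablet, lifted it off the dish and brought it over the pan.

**Last checks:**
- **Pan:** its centre was at about (0.590, 0.188), against about (0.590, 0.192) for the mat. That is within a few millimetres, with about 34 mm of room for the base to stay on the mat.
- **Tablet:** triangulated from two cameras, its top was at about (0.592, 0.191, 0.134). Its underside is therefore about 35 mm above the rim and near the pan's centre.
- **Grip:** the fingers were 41.5 mm apart on the sleeves, which matches jaws closed on the tablet. The force on the wrist was under 2 N, and I saw nothing touching the pan.
- **Other objects:** they looked undisturbed in the scene view.

**What disagreed or went wrong:**
- **Fingertip height:** the camera views put the fingertips about 24 mm higher than the reported tool position. My first try at the handle closed on air above it without moving the pan. I allowed for this offset in every later move.
- **Pan lag:** the pan turned slightly and trailed by about 12 mm during the first slide, so I nudged it a further 13 mm.

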